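# Press the jar's lid home and let the press lever up slowly

## Task

Two lid presses stand on the sample room's bench, and one of them has a jar in it whose lid is not yet pressed on. Push that press's lever all the way down so that the lid goes fully home, then stay with the lever while its spring lifts it and let it up slowly, over two seconds or more, to its rest, without ever letting it snap back. Leave the lever of the empty press alone.

Things in the scene. Friction and masses are not known exactly. Their poses are not given: they have to be found in the camera images.
- press_lever (a joint): Lever of the press that holds the jar: a steel bar hinged behind the jar, running over it towards the robot, with a flat black paddle at its end. rad: 0 = up at rest, held there by its spring; 0.42 = fully down at its stop, lid home. Pushing the paddle down takes about 3 N at the top, 7 N near the bottom, and 6 N more over the last 0.1 rad as the rubber foot pushes the lid on. Let go, it flies up.
- press_paddle (a point): Centre of the paddle's top face, the place to push. Paddle 70 mm long (along the lever), 45 wide, 12 thick, clear on both sides. At rest this point is 173 mm above the bench and 94 mm from the jar's axis, on the robot's side; fully down 95 mm high, 106 mm from it. It moves on an arc of radius 191 mm about a level hinge 105 mm above the bench, 85 mm beyond the jar's axis.
- lid_top (a point): Centre of the top of the white lid (78 mm across, 14 mm tall) of the jar in the press. The jar (74 mm across) stands upright between four pins on the press's 12 mm base plate, under the lever's rubber foot. The point is 92 mm above the bench while the lid stands proud, 84 mm when it is fully home.
- spare_lever (a joint): Lever of the second press, the same in build but empty (no jar in it). rad: 0 = up at rest, 0.42 = fully down. To be left at rest.

How it is judged:
By the outcome, as a careful person would: the job done as asked, in the order asked, and still so for the second after the job is handed in, with the robot touching nothing.
It also fails if it takes over 38 s, if anything falls off the work surface, if the arm or the gripper's body presses on something with over 40 N, if the wrist force passes 120 N, or if a joint passes its speed limit or range.

## Robot

A 7-joint arm with a two-finger parallel gripper is mounted at the origin on the work surface. World frame = base frame: x ahead of the robot, y to its left, z up, the work surface at z = 0. Lengths are in m, angles in rad, forces in N, time in s.
With the tool pointing down it reaches from about 0.35 to 0.9 m from the base axis. Payload 8.1 kg.
Tool frame: the origin (TCP) lies at the very end of the fingers, on their centre line; the grasp point (between the pads) lies 19 mm behind it (manip.hold_point_z is the distance from the TCP to the grasp point, in m); z points along the fingers, y is the line along which they close (so a half turn about z gives the same grasp; the last joint's range is limited). The gripper opens to 85 mm and grips with 20 to 120 N. Pads are 22 mm wide; open, the fingers measure 114 mm over their backs; the gripper's body (76 mm by 85 mm) begins 54 mm behind the grasp point. The pads swing forward as they close: fully open they stand 13 mm farther back than shut.
Start: joints at [-1.28, 0.434, 0.025, 1.573, -0.012, 1.134, -0.075], TCP at [0.24, 0.577, 0.231] pointing down, gripper open.
Joint ranges: [-2.62, 2.62], [-0.44, 2.09], [-1.27, 1.32], [0.08, 2.57], [-1.32, 4.46], [0.12, 2], [-2.74, 2.74]. Speed limits (rad/s): [2.22, 2.22, 3.01, 3.01, 3.14, 3.14, 3.14].

## Interface

Orientations are given as a rotation vector (axis times angle).
In Python, from rig import manip gives the robot as it stands. The module is installed in compiled form; this text tells all that it offers.
- The arm moves only by the tool servo_tool, never from a script. Its argument "commands" is a list of rows, each a list of 6 numbers: the shift along the tool's x, y, z in mm, then the turn, a rotation vector about the tool's x, y, z in degrees. In form: [[tx, ty, tz, wx, wy, wz], ...]. A call has 1 to 5 rows; each row shifts and turns the commanded pose from where the row before left it, along the tool's axes as they then stand; what a row does not reach is not made up. A row lasts 1/12 s, in which the tool goes at most 41.7 mm and 7.16 degrees, less where a joint would pass 70% of its speed; a pose out of reach is approached as far as the arm can. A call is refused whole if a number of a shift passes 41.7 or a number of a turn 7.16, either way. A call with a gripper value outside its range is refused whole. "gripper" is the opening, from 0 (shut) to 1 (fully open), set as the call begins (left out, the last holds). The fingers move at their own pace and stop on an object; "squeeze" is the grip in N (left out, the last holds). Time passes only in rows, so rows that do not move let the fingers close. It gives the time, the measured TCP pose, the force, the opening and the grip force at its end, in the units of the state.
- manip.observe(): the state, without advancing time (a new reading comes with each control period).
- manip.get_image(name): name is "scene" or "top" or "wrist"; returns a dict with "frame" (480x640x3 uint8, blue, green, red), "fx", "fy", "cx", "cy" (pixels), "R" (3x3) and "t" (3): a world point X has camera coordinates R X + t. Camera axes: x right, y down, z forward; pixel columns grow to the right and rows downward; lengths in m; the calibration is good to about 2 mm. A picture is of the moment at which its call begins. There is no depth.
- manip.job_done(): hands the job in; it is judged then, once.
The state is a dict: "time_s": time; "qpos": joint angles; "qd": joint speeds; "tau": joint torques, N m; "ee_pos": TCP position; "tool_rot": TCP orientation; "ft_force": force on the tool from outside, world axes, zero at the start; "moment": the same for the moment, N m; "grip_width": opening from 0.0 (shut) to 1.0 (fully open); "grip_force": force on a finger pad.
Only numpy, scipy, OpenCV 4.12 (cv2) and the standard library are available. Lean on these libraries where they do the work, as an engineer would, in place of code of your own. Each camera call takes 0.05 s, during which the arm holds its last target. There are 200 camera calls.

## Working session

There is one attempt and no reset: what is moved stays moved. The work goes in short steps, Python scripts to look and compute and a tool call to move; the robot and the scene stay as the last step left them, time stands still between calls to the robot, and variables do not carry over. Pictures are saved under pics/ and viewed, at most 10 in all, crops included, and the job is handed in when it is done.

Besides the shell and the picture viewer there is one more tool, called by a JSON object that holds its "op" and its "data". servo_tool: Moves the arm, as the interface text tells. Its arguments: {"type":"object","properties":{"commands":{"type":"array"},"gripper":{"type":"number"},"squeeze":{"type":"number"}},"required":["commands"]}

```bash
mkdir -p pics
python3 - <<'E'
from rig import manip
import cv2, numpy as np
s=manip.observe(); print(s['time_s'],s['ee_pos'],s['tool_rot'],s['ft_force'],s['grip_width'])
for n in ['scene','top']:
    d=manip.get_image(n); cv2.imwrite(f'pics/{n}0.png',d['frame'])
    np.savez(f'{n}0.npz',**d); print(n,d['fx'],-d['R'].T@d['t'])
E
```

```text
0.0 [0.23962254 0.57666422 0.2305118 ] [-6.14606856e-01 -3.08065951e+00  2.52462743e-03] [-0.62347345 -0.20402201  0.23503133] 1.0002134466913384
scene 467.04197729821124 [ 1.25629315 -0.2816346   0.6639356 ]
top 469.33358008350734 [ 0.47197862 -0.00354936  0.88291394]
```

View pics/scene0.png

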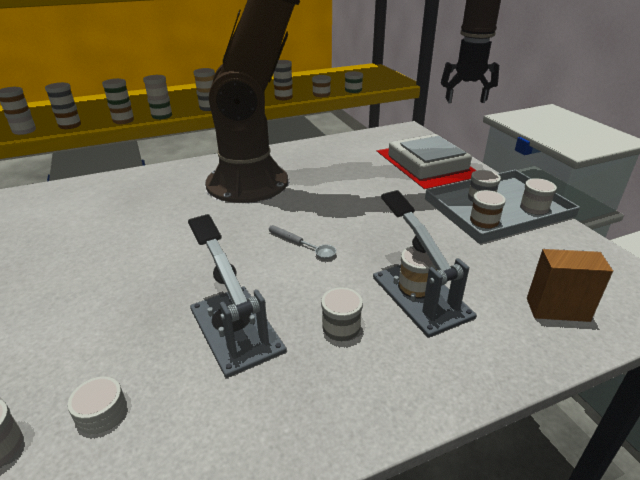

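View pics/top0.png

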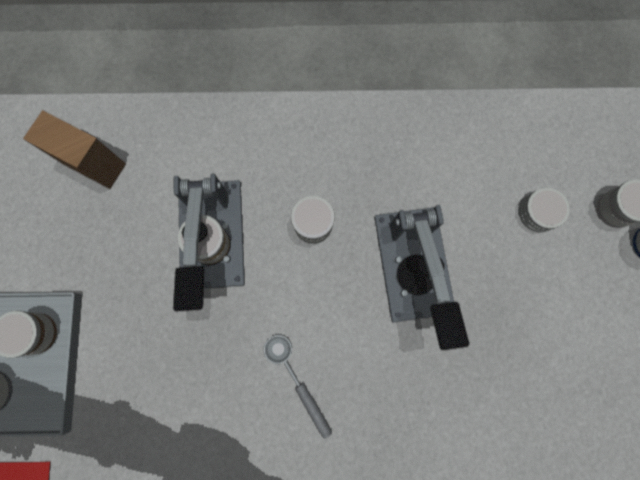

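The jar is in the press at the left of the top view: paddle near (189,288), lid near (201,237). In the scene view that paddle is near (398,204). The empty press has its paddle at (450,325) in the top view.

```bash
cat > h.py <<'E'
import numpy as np, cv2
def ray(d,p):
    v=d['R'].T@np.array([(p[0]-d['cx'])/d['fx'],(p[1]-d['cy'])/d['fy'],1.]); return -d['R'].T@d['t'], v/np.linalg.norm(v)
def onz(d,p,z):
    o,v=ray(d,p); return o+v*(z-o[2])/v[2]
def tri(a,b):
    (o,v),(q,w)=a,b; s=np.linalg.lstsq(np.c_[v,-w],q-o,rcond=None)[0]
    A,B=o+s[0]*v,q+s[1]*w; return (A+B)/2,np.linalg.norm(A-B)
def blob(m,seed):
    n,l,st,c=cv2.connectedComponentsWithStats(m.astype(np.uint8)); k=l[seed[1],seed[0]]
    pts=np.argwhere(l==k)[:,::-1].astype(np.float32); return c[k],st[k],cv2.minAreaRect(pts)
E
python3 - <<'E'
from h import *
T=dict(np.load('top0.npz'));S=dict(np.load('scene0.npz'))
P={}
for d,n,s in [(T,'top',(189,288)),(S,'scene',(396,204))]:
    m=d['frame'].max(2)<38
    P[n]=blob(m,s); print(n,P[n], d['frame'][s[1],s[0]])
print(tri(ray(T,P['top'][0]),ray(S,P['scene'][0])))
print('top@.173',onz(T,P['top'][0],.173),'scene@.173',onz(S,P['scene'][0],.173))
box=cv2.boxPoints(P['top'][2]); print([onz(T,b,.173)[:2].round(3) for b in box])
# base plate corners of the press (top view), z=.012 ; hinge posts
f=T['frame'].astype(int); 
m=(f.max(2)<110)&(f[...,0]>f[...,2]+6)
c=blob(m,(230,270)); print(c); print([onz(T,b,.012)[:2].round(3) for b in cv2.boxPoints(c[2])])
l=(f.min(2)>120); y,x=np.mgrid[:480,:640]; print('lid',onz(T,(201,237),.092))
E
```

```text
top (array([188.95153061, 287.9744898 ]), array([ 174,  266,   30,   44, 1176], dtype=int32), ((188.5, 287.5), (43.0, 29.0), 90.0)) [22 25 25]
scene (array([396.93986637, 202.99109131]), array([382, 191,  32,  25, 449], dtype=int32), ((397.0412292480469, 202.96470642089844), (31.67184829711914, 17.462902069091797), 49.398704528808594)) [31 32 31]
(array([0.5343939 , 0.19274199, 0.16855259]), np.float64(0.0009339730933703773))
top@.173 [0.5338134  0.19107704 0.173     ] scene@.173 [0.5408698  0.18901194 0.173     ]
[array([0.567, 0.215]), array([0.567, 0.171]), array([0.502, 0.169]), array([0.503, 0.212])]
(array([232.26792886, 234.82042456]), array([ 212,  181,   32,  106, 1743], dtype=int32), ((227.26905822753906, 233.47560119628906), (104.8519515991211, 29.223377227783203), 88.18170166015625))
[array([0.753, 0.201]), array([0.754, 0.144]), array([0.551, 0.134]), array([0.55 , 0.188])]
lid [0.62785418 0.19600331 0.092     ]
```

Paddle centre is at about (0.534, 0.192, 0.171). The lid axis is 94 mm beyond it and the height is about 173 mm, both as given. I'll shut the fingers, align the tool with the world axes and go over.

{"op": "servo_tool", "data": {"commands": [[0,0,0,0,0,-5.6],[0,0,0,0,0,-5.6],[0,0,0,0,0,-5.6],[0,0,0,0,0,-5.6]], "gripper": 0}}

```text
time_s: 0.43
ee_pos: [0.2397, 0.5769, 0.2308]
tool_rot: [0.003, -3.141, 0.001]
ft_force: [0.1, -0.3, 0.3]
grip_width: 0.458
grip_force: 0.0
```

{"op": "servo_tool", "data": {"commands": [[-20,-25,0,0,0,0],[-20,-25,0,0,0,0],[-20,-25,0,0,0,0],[-20,-25,0,0,0,0],[-20,-25,0,0,0,0]]}}

```text
time_s: 0.85
ee_pos: [0.3401, 0.4503, 0.2309]
tool_rot: [-0.004, -3.141, 0.001]
ft_force: [0.5, 0.1, -0.3]
grip_width: 0.002
grip_force: 0.0
```

{"op": "servo_tool", "data": {"commands": [[-20,-25,0,0,0,0],[-20,-25,0,0,0,0],[-20,-25,0,0,0,0],[-20,-25,0,0,0,0],[-20,-25,0,0,0,0]]}}

```text
time_s: 1.27
ee_pos: [0.4397, 0.325, 0.2311]
tool_rot: [-0.004, -3.141, 0.001]
ft_force: [1.1, -0.2, 0.5]
grip_width: -0.0
grip_force: 0.0
```

{"op": "servo_tool", "data": {"commands": [[-20,-25,0,0,0,0],[-20,-25,0,0,0,0],[-20,-25,0,0,0,0],[-20,-25,0,0,0,0],[0,0,0,0,0,0]]}}

```text
time_s: 1.68
ee_pos: [0.5228, 0.2191, 0.2311]
tool_rot: [0.019, 3.14, -0.006]
ft_force: [1.2, -0.6, -0.6]
grip_width: -0.001
grip_force: 0.0
```

{"op": "servo_tool", "data": {"commands": [[-5,-14,5,0,0,0],[-6,-13,5,0,0,0],[0,0,10,0,0,0],[0,0,0,0,0,0]]}}

```text
time_s: 2.02
ee_pos: [0.5287, 0.1985, 0.2092]
tool_rot: [-0.007, -3.139, 0.002]
ft_force: [0.1, -0.2, -0.7]
grip_width: 0.001
grip_force: 0.0
```

Run:
```python
from rig import manip
from h import *
s=manip.observe(); print(s['ee_pos'],s['ft_force'],s['tool_rot'])
a=[]
for n in ['scene','top','wrist']:
    d=manip.get_image(n); f=d['frame'].copy()
    for p,c in [(s['ee_pos'],(0,0,255)),(np.array([.534,.192,.172]),(0,255,0))]:
        q=d['R']@p+d['t']; u=(int(d['fx']*q[0]/q[2]+d['cx']),int(d['fy']*q[1]/q[2]+d['cy'])); cv2.circle(f,u,2,c,-1); print(n,u)
        if c[1]: k=u
    x,y=max(0,min(440,k[0]-100)),max(0,min(330,k[1]-75))
    a.append(cv2.resize(f[y:y+150,x:x+200],(400,300)) if n!='wrist' else cv2.resize(f,(400,300)))
cv2.imwrite('pics/chk.png',np.vstack([np.hstack(a[:2]),np.hstack([a[2],a[2]*0])]))
```

```text
[0.52873397 0.19851597 0.20924229] [ 0.14099446 -0.2095771  -0.70226864] [-7.05386541e-03 -3.13880343e+00  2.13505857e-03]
scene (399, 184)
scene (396, 201)
top (176, 289)
top (188, 287)
wrist (306, 308)
wrist (296, 284)
```

View pics/chk.png

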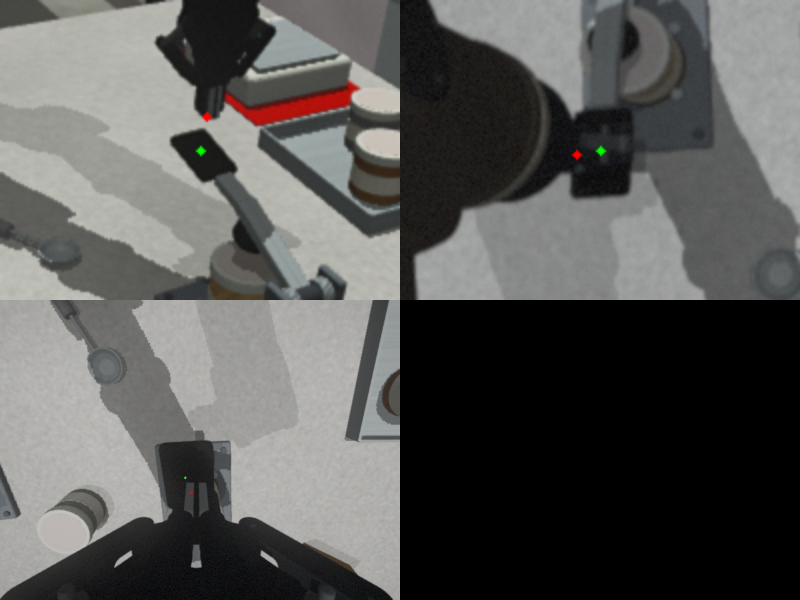

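{"op": "servo_tool", "data": {"commands": [[-2,-3,7,0,0,0],[-3,-3,7,0,0,0],[0,0,6,0,0,0],[0,0,4,0,0,0],[0,0,2,0,0,0]]}}

```text
time_s: 2.58
ee_pos: [0.5342, 0.1932, 0.1842]
tool_rot: [-0.005, -3.14, 0.001]
ft_force: [0.1, 0.4, -0.1]
grip_width: 0.006
grip_force: 0.0
```

{"op": "servo_tool", "data": {"commands": [[0,0,2,0,0,0],[0,0,2,0,0,0],[0,0,2,0,0,0],[0,0,2,0,0,0],[0,0,2,0,0,0]]}}

```text
time_s: 3.0
ee_pos: [0.5348, 0.1934, 0.1753]
tool_rot: [0.005, 3.141, 0.0]
ft_force: [-3.0, -0.9, 5.4]
grip_width: -0.002
grip_force: 2.0
```

{"op": "servo_tool", "data": {"commands": [[1,0,3,0,0,0],[1,0,3,0,0,0],[1,0,3,0,0,0],[1,0,3,0,0,0],[1,0,3,0,0,0]]}}

```text
time_s: 3.42
ee_pos: [0.5298, 0.1932, 0.1602]
tool_rot: [0.005, 3.141, 0.0]
ft_force: [0.1, -1.4, 3.7]
grip_width: -0.001
grip_force: 2.2
```

{"op": "servo_tool", "data": {"commands": [[1,0,3,0,0,0],[1,0,3,0,0,0],[1,0,3,0,0,0],[0.5,0,3,0,0,0],[0.5,0,3,0,0,0]]}}

```text
time_s: 3.83
ee_pos: [0.5261, 0.1931, 0.1452]
tool_rot: [0.005, 3.141, -0.0]
ft_force: [1.7, -2.4, 4.4]
grip_width: -0.001
grip_force: 2.4
```

{"op": "servo_tool", "data": {"commands": [[0.5,0,3,0,0,0],[0.5,0,3,0,0,0],[0.5,0,3,0,0,0],[0.5,0,3,0,0,0],[0.5,0,3,0,0,0]]}}

```text
time_s: 4.25
ee_pos: [0.5234, 0.1932, 0.1301]
tool_rot: [0.005, 3.141, -0.0]
ft_force: [1.0, -3.4, 5.7]
grip_width: 0.005
grip_force: 2.9
```

{"op": "servo_tool", "data": {"commands": [[0.3,0,3,0,0,0],[0.3,0,3,0,0,0],[0,0,3,0,0,0],[0,0,3,0,0,0],[0,0,2,0,0,0]]}}

```text
time_s: 4.67
ee_pos: [0.522, 0.1931, 0.1159]
tool_rot: [-0.005, -3.141, 0.001]
ft_force: [-0.7, -3.3, 7.1]
grip_width: 0.002
grip_force: 3.5
```

{"op": "servo_tool", "data": {"commands": [[0,0,2,0,0,0],[0,0,2,0,0,0],[0,0,2,0,0,0],[0,0,2,0,0,0],[0,0,2,0,0,0]]}}

```text
time_s: 5.08
ee_pos: [0.5218, 0.1931, 0.1064]
tool_rot: [-0.005, -3.14, 0.0]
ft_force: [-2.6, -4.2, 12.5]
grip_width: -0.004
grip_force: 6.4
```

{"op": "servo_tool", "data": {"commands": [[0,0,2,0,0,0],[0,0,2,0,0,0],[0,0,2,0,0,0],[0,0,2,0,0,0],[0,0,1,0,0,0]]}}

```text
time_s: 5.5
ee_pos: [0.5219, 0.1932, 0.0973]
tool_rot: [-0.005, -3.14, 0.0]
ft_force: [-2.8, -3.4, 12.5]
grip_width: -0.002
grip_force: 6.4
```

{"op": "servo_tool", "data": {"commands": [[0,0,1,0,0,0],[0,0,1,0,0,0],[0,0,0.5,0,0,0]]}}

```text
time_s: 5.75
ee_pos: [0.522, 0.1931, 0.0953]
tool_rot: [-0.005, -3.141, 0.0]
ft_force: [-5.0, -5.0, 20.7]
grip_width: -0.002
grip_force: 10.4
```

{"op": "servo_tool", "data": {"commands": [[0,0,0.5,0,0,0],[0,0,0.5,0,0,0],[0,0,0,0,0,0]]}}

```text
time_s: 6.0
ee_pos: [0.5221, 0.1932, 0.0949]
tool_rot: [-0.005, -3.141, -0.0]
ft_force: [-6.2, -5.4, 22.2]
grip_width: -0.001
grip_force: 11.4
```

Run:
```python
from rig import manip
from h import *
s=manip.observe(); print(s['ee_pos'],s['ft_force'])
d=manip.get_image('scene'); cv2.imwrite('pics/down.png',cv2.resize(d['frame'][150:350,330:530],(600,600),interpolation=cv2.INTER_CUBIC))
```

```text
[0.52206061 0.19318317 0.09493336] [-6.19138073 -5.3522394  22.17454924]
```

View pics/down.png

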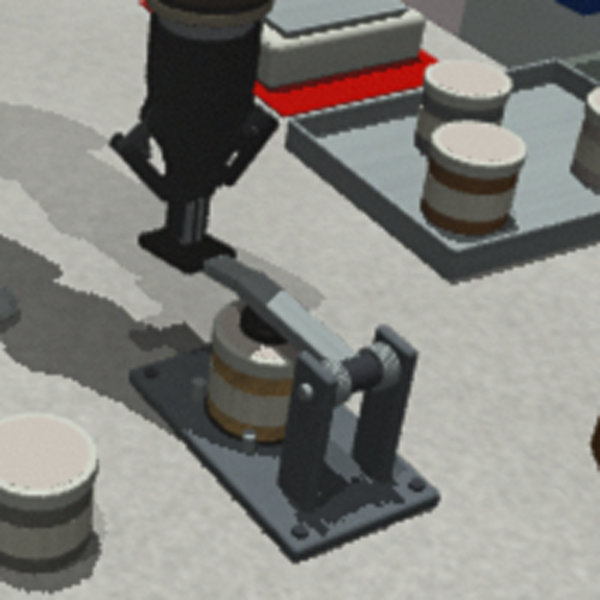

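The picture shows the paddle level near (190,250) in the crop, with the foot down on the lid. A small extra push will confirm the stop.

{"op": "servo_tool", "data": {"commands": [[0,0,1,0,0,0],[0,0,1,0,0,0],[0,0,0,0,0,0],[0,0,0,0,0,0]]}}

```text
time_s: 6.38
ee_pos: [0.5222, 0.1932, 0.0942]
tool_rot: [0.005, 3.142, 0.001]
ft_force: [-9.8, -7.0, 37.5]
grip_width: 0.001
grip_force: 19.6
```

{"op": "servo_tool", "data": {"commands": [[0,0,-1,0,0,0],[0,0,-1,0,0,0],[0,0,-1,0,0,0],[0,0,-1,0,0,0],[0,0,-1,0,0,0]]}}

```text
time_s: 6.8
ee_pos: [0.5219, 0.1931, 0.0968]
tool_rot: [-0.005, -3.14, 0.0]
ft_force: [-2.0, -2.6, 8.1]
grip_width: 0.003
grip_force: 3.8
```

{"op": "servo_tool", "data": {"commands": [[0,0,-1.5,0,0,0],[0,0,-1.5,0,0,0],[0,0,-1.5,0,0,0],[0,0,-1.5,0,0,0],[0,0,-1.5,0,0,0]]}}

```text
time_s: 7.22
ee_pos: [0.5217, 0.1931, 0.1041]
tool_rot: [-0.005, -3.14, 0.001]
ft_force: [-1.9, -3.4, 7.1]
grip_width: -0.003
grip_force: 3.7
```

{"op": "servo_tool", "data": {"commands": [[0,0,-1.5,0,0,0],[0,0,-1.5,0,0,0],[0,0,-1.5,0,0,0],[0,0,-1.5,0,0,0],[0,0,-1.5,0,0,0]]}}

```text
time_s: 7.63
ee_pos: [0.5218, 0.1931, 0.1116]
tool_rot: [-0.005, -3.14, 0.001]
ft_force: [-1.0, -3.3, 5.8]
grip_width: -0.001
grip_force: 3.4
```

{"op": "servo_tool", "data": {"commands": [[-0.1,0,-1.5,0,0,0],[-0.1,0,-1.5,0,0,0],[-0.1,0,-1.5,0,0,0],[-0.1,0,-1.5,0,0,0],[-0.1,0,-1.5,0,0,0]]}}

```text
time_s: 8.05
ee_pos: [0.5222, 0.1931, 0.1191]
tool_rot: [-0.005, -3.14, 0.001]
ft_force: [-1.8, -2.5, 5.6]
grip_width: -0.003
grip_force: 3.3
```

{"op": "servo_tool", "data": {"commands": [[-0.2,0,-1.5,0,0,0],[-0.2,0,-1.5,0,0,0],[-0.2,0,-1.5,0,0,0],[-0.2,0,-1.5,0,0,0],[-0.2,0,-1.5,0,0,0]]}}

```text
time_s: 8.47
ee_pos: [0.523, 0.1932, 0.1264]
tool_rot: [-0.004, -3.139, 0.001]
ft_force: [-1.8, -2.8, 6.2]
grip_width: -0.001
grip_force: 3.1
```

{"op": "servo_tool", "data": {"commands": [[-0.3,0,-1.5,0,0,0],[-0.3,0,-1.5,0,0,0],[-0.3,0,-1.5,0,0,0],[-0.3,0,-1.5,0,0,0],[-0.3,0,-1.5,0,0,0]]}}

```text
time_s: 8.88
ee_pos: [0.5239, 0.1931, 0.1337]
tool_rot: [-0.004, -3.138, 0.001]
ft_force: [-2.8, -2.4, 6.5]
grip_width: 0.003
grip_force: 2.9
```

{"op": "servo_tool", "data": {"commands": [[-0.3,0,-1.5,0,0,0],[-0.3,0,-1.5,0,0,0],[-0.3,0,-1.5,0,0,0],[-0.3,0,-1.5,0,0,0],[-0.3,0,-1.5,0,0,0]]}}

```text
time_s: 9.3
ee_pos: [0.5253, 0.1933, 0.1411]
tool_rot: [-0.004, -3.138, 0.001]
ft_force: [-2.7, -3.1, 6.1]
grip_width: -0.002
grip_force: 2.7
```

{"op": "servo_tool", "data": {"commands": [[-0.4,0,-1.5,0,0,0],[-0.4,0,-1.5,0,0,0],[-0.4,0,-1.5,0,0,0],[-0.4,0,-1.5,0,0,0],[-0.4,0,-1.5,0,0,0]]}}

```text
time_s: 9.72
ee_pos: [0.5273, 0.1936, 0.1487]
tool_rot: [-0.004, -3.138, 0.0]
ft_force: [-2.9, -1.8, 4.0]
grip_width: -0.002
grip_force: 2.5
```

{"op": "servo_tool", "data": {"commands": [[-0.4,0,-1.5,0,0,0],[-0.4,0,-1.5,0,0,0],[-0.4,0,-1.5,0,0,0],[-0.4,0,-1.5,0,0,0],[-0.4,0,-1.5,0,0,0]]}}

```text
time_s: 10.13
ee_pos: [0.5294, 0.1938, 0.1562]
tool_rot: [-0.003, -3.138, 0.0]
ft_force: [-3.5, -1.6, 5.1]
grip_width: -0.005
grip_force: 2.3
```

{"op": "servo_tool", "data": {"commands": [[-0.5,0,-1.5,0,0,0],[-0.5,0,-1.5,0,0,0],[-0.5,0,-1.5,0,0,0],[-0.5,0,-1.5,0,0,0],[-0.5,0,-1.5,0,0,0]]}}

```text
time_s: 10.55
ee_pos: [0.5334, 0.1938, 0.1644]
tool_rot: [-0.004, -3.141, -0.001]
ft_force: [-1.7, 0.5, 4.5]
grip_width: -0.002
grip_force: 2.1
```

{"op": "servo_tool", "data": {"commands": [[-0.4,0,-1,0,0,0],[-0.4,0,-1,0,0,0],[-0.4,0,-1,0,0,0],[-0.4,0,-1,0,0,0],[-0.4,0,-1,0,0,0]]}}

```text
time_s: 10.97
ee_pos: [0.5358, 0.1935, 0.1694]
tool_rot: [0.004, 3.141, 0.0]
ft_force: [-1.9, 1.7, 4.2]
grip_width: -0.001
grip_force: 1.9
```

{"op": "servo_tool", "data": {"commands": [[-0.3,0,-0.8,0,0,0],[-0.3,0,-0.8,0,0,0],[-0.3,0,-0.8,0,0,0],[-0.3,0,-0.8,0,0,0],[-0.3,0,-0.8,0,0,0]]}}

```text
time_s: 11.38
ee_pos: [0.5373, 0.1934, 0.1735]
tool_rot: [0.005, 3.141, 0.0]
ft_force: [-0.8, 3.6, 3.7]
grip_width: 0.001
grip_force: 1.8
```

{"op": "servo_tool", "data": {"commands": [[0,0,-0.8,0,0,0],[0,0,-0.8,0,0,0],[0,0,-0.8,0,0,0],[0,0,-0.8,0,0,0],[0,0,-0.8,0,0,0]]}}

```text
time_s: 11.8
ee_pos: [0.5367, 0.1926, 0.1769]
tool_rot: [-0.005, -3.141, 0.002]
ft_force: [0.2, 0.1, -0.3]
grip_width: -0.002
grip_force: 0.0
```

{"op": "servo_tool", "data": {"commands": [[0,0,-1,0,0,0],[0,0,-1,0,0,0],[0,0,-1,0,0,0],[0,0,-1,0,0,0],[0,0,-1,0,0,0]]}}

```text
time_s: 12.22
ee_pos: [0.5371, 0.1933, 0.1824]
tool_rot: [-0.005, -3.142, -0.0]
ft_force: [-0.7, -0.7, 0.1]
grip_width: -0.004
grip_force: 0.0
```

Contact ended at the rest height. I'll move clear and check.

{"op": "servo_tool", "data": {"commands": [[0,0,-8,0,0,0],[0,0,-15,0,0,0],[0,0,-20,0,0,0],[0,0,-20,0,0,0],[0,0,0,0,0,0]]}}

```text
time_s: 12.63
ee_pos: [0.539, 0.194, 0.2499]
tool_rot: [0.005, 3.136, 0.004]
ft_force: [0.2, -0.7, -0.0]
grip_width: -0.0
grip_force: 0.0
```

{"op": "servo_tool", "data": {"commands": [[15,20,0,0,0,0],[15,20,0,0,0,0],[15,20,0,0,0,0],[15,20,0,0,0,0],[0,0,0,0,0,0]]}}

```text
time_s: 13.05
ee_pos: [0.4738, 0.2785, 0.2456]
tool_rot: [0.006, -3.14, -0.004]
ft_force: [-0.7, 1.1, 0.2]
grip_width: 0.002
grip_force: 0.0
```

Run:
```python
from rig import manip
from h import *
s=manip.observe(); print(s['ee_pos'],s['ft_force'])
d=manip.get_image('scene'); S=dict(np.load('scene0.npz'))
for p in [(396,204),(204,230)]:
    print(blob(d['frame'].max(2)<38,p)[:2],blob(S['frame'].max(2)<38,p)[:2])
c=lambda f:cv2.resize(f[180:330,350:480],(390,450),interpolation=cv2.INTER_CUBIC)
cv2.imwrite('pics/end.png',np.hstack([c(S['frame']),c(d['frame'])]))
```

```text
[0.47375808 0.27853809 0.24556881] [-0.69824899  1.07111227  0.21243321]
(array([396.85159817, 203.04109589]), array([382, 191,  32,  26, 438], dtype=int32)) (array([396.93986637, 202.99109131]), array([382, 191,  32,  25, 449], dtype=int32))
(array([315.41011723, 245.02922028]), array([     0,      0,    640,    480, 283536], dtype=int32)) (array([314.53788819, 243.78996867]), array([     0,      0,    640,    480, 284429], dtype=int32))
```

View pics/end.png

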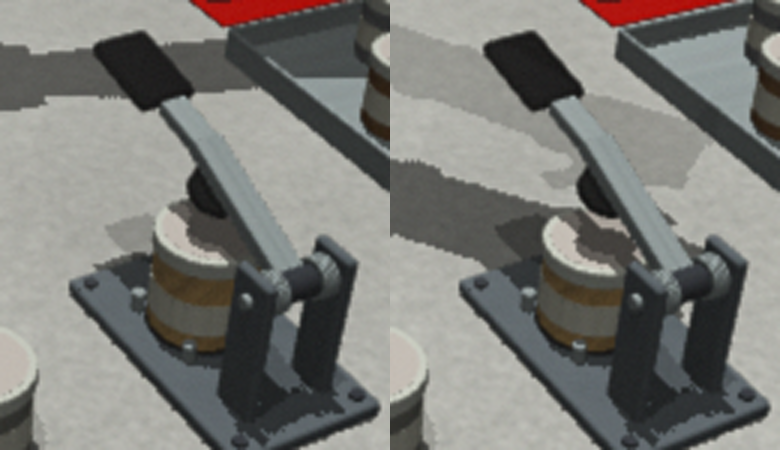

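The paddle is back at its rest pixels, (397,203) in both pictures. The lid now sits visibly lower on the jar, and the robot is clear.

```bash
python3 -c "
from rig import manip
print(manip.job_done())"
```

```text
the job is handed in; nothing more can be done
None
```

I pressed the jar's lid home against the lever's stop, let the lever up under control over about 5 s to its rest, never went near the empty press, and handed the job in at about 13 s.

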